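# Slide the amber reference chip along the reader's rail into its corner pocket

### The arm

A 6-joint arm with a two-finger parallel gripper is mounted at the origin on the work surface. World frame = base frame: x ahead of the robot, y to its left, z up, the work surface at z = 0. Lengths are in mm, angles in rad, forces in N, time in s.
With the tool pointing down it reaches from about 350 to 725 mm from the base axis. Payload 6 kg.
Tool frame: the origin (TCP) lies at the very end of the fingers, on their centre line; the grasp point (between the pads) lies 19 mm behind it; z points along the fingers, y is the direction in which the jaws open and shut (so a half turn about z gives the same grasp; the last joint's range is limited). The gripper opens to 85 mm and grips with 20 to 120 N. Pads are 22 mm wide; open, the fingers measure 114 mm over their backs; the gripper's body (76 mm by 85 mm) begins 54 mm behind the grasp point. The pads swing forward as they close: fully open they stand 13 mm farther back than shut.
Start: joints at [0.334, 0.04, 0.085, 0, -1.615, -0.334], TCP at [599.978, 0.018, 231.261] pointing down, gripper open.
Joint ranges: [-2.56, 2.56], [-1.29, 2.01], [-1.08, 1.49], [-3.29, 1.98], [-2.81, -0.18], [-2.99, 2.99]. Speed limits (rad/s): [2.57, 2.57, 3.01, 3.14, 3.14, 3.14].

### API

Orientations are given as a unit quaternion [w, x, y, z].
In Python, from station import r, viewer, spotter gives the robot as it stands.
- The arm moves only by the tool drive_tool, never from a script. Its argument "motion" is a list that holds one entry, the list of rows, each a list of 7 numbers: the turn, a rotation vector about the tool's x, y, z in degrees, then the shift along the tool's x, y, z in m, then the opening in per cent of the stroke, from 0 (shut) to 100 (fully open). A call has 1 to 20 rows; each row is the pose to reach, as a shift and turn from the pose measured when the call began, along the tool's axes at that moment; what a row does not reach only later rows make up. A row lasts 1/12 s, in which the tool goes at most 41.7 mm and 7.16 degrees, less where a joint would pass 70% of its speed; a pose out of reach is approached as far as the arm can. A call with a gripper value outside its range is refused whole. The fingers move at their own pace and stop on an object; "squeeze" is the grip in N (left out, the last holds). Time passes only in rows, so rows that repeat a pose let the fingers close. It gives the time, the measured TCP pose, the force and the opening at its end, in the units of the state.
- r.observe(): the state, without advancing time (a new reading comes with each control period).
- viewer.capture(name): name is "scene" or "side" or "wrist"; returns the picture (400x640x3 uint8, red, green, blue); there is no depth.
- viewer.calibration(name): a dict with "fx", "fy", "cx", "cy" (pixels), "distortion" ([k1, k2, p1, p2, k3] as OpenCV has them; the pictures are not rectified), "view" (4x4, takes a point from world to camera coordinates). Camera axes: x right, y down, z forward; pixel columns grow to the right and rows downward; lengths in mm; the calibration is good to about 2 mm. A picture is of the moment at which its call begins: read the wrist's pose just before it. calibration takes no time and is no camera call; for the wrist camera it gives the pose at the moment of the call.
- r.sign_off(): hands the job in, once; it reports no verdict.
Trained networks look in the newest picture that a camera, given by its name, has taken for a name from the list of things; names that differ only in an ending like _2 or _b are one class to them, and where a whole thing is asked for, a point or a joint stands for the part that bears it (a point fixed in the world has none). Each returns a list of dicts, best first, with "p" (0 to 1); they miss things now and then, are a little off and sometimes report something else, mostly with a low value. They report only what shows in the picture. A call takes as long as a camera call.
- spotter.silhouettes(camera, label): "region" (400x640 bool, what is visible of it) and "box" ([left, top, right, bottom] in pixels, round what is visible of it).
The state is a dict: "t": time; "qpos": joint angles; "joint_velocities": joint speeds; "joint_torque": joint torques, N m; "tool_pos": TCP position; "eef_rot": TCP orientation; "contact_force": force on the tool from outside, world axes, zero at the start; "torque": the same for the moment, N m; "gripper_width": opening from 0.0 (shut) to 1.0 (fully open).
Only numpy, scipy, OpenCV 4.12 (cv2) and the standard library are available. Lean on these libraries where they do the work, as an engineer would, in place of code of your own. Each camera call takes 0.05 s, during which the arm holds its last target. There are 200 camera calls.

### The job

On the chip reader's deck, push the amber (orange) chip with the fingertips straight across to the black rail, then slide it along the rail, keeping it against the rail all the way, into the corner pocket until it sits flush against both the rail and the end stop. Do not lift or tip the chip: it stays flat on the deck throughout. Leave the blue chip, the vial, the beaker and the bottle where they stand, and finish clear of everything.

Things in the scene. Friction and masses are not known exactly. Their poses are not given: they have to be found in the camera images.
- seat (a point): Where the middle of the seated amber chip belongs: in the corner pocket, 7 mm above the deck's grey top, which is 20 mm above the table. The reader is fixed; its place and yaw vary. Axes turn with the reader: +x across the deck to the rail, +y along the rail to the end stop, z up. The rail's straight face is at x = +20 mm here, the end stop's face at y = +20 mm. A white square marks the floor.
- deck: The reader itself, origin under its middle at table height, axes as the seat's; the seat lies at (65, 110, 27) mm from it. Flat slick grey deck top, 20 mm high: x = -110 to +85, y = -170 to +130 mm up to the stop. Black end stop 20 mm thick, 14 mm high over the deck, x = +27 to +97 mm. Behind the rail a white optics housing, x = +98 to +143 mm, 14 mm higher than the deck, level with the rail.
- rail_mid (a point): Top edge of the black rail's straight inner face, half-way along it, axes as the seat's. The rail is 12 mm thick, 14 mm high over the deck and runs 150 mm from here both ways along y, to the end stop at +y.
- cheek (a point): Top of the mouth of the pocket's short black cheek, at its inner face, axes as the seat's. The cheek stands opposite the rail, 45 mm from it, 10 mm high over the deck, 10 mm thick, and runs 26 mm from here along +y to the end stop; its mouth is rounded (5 mm). The seated chip's rear 14 mm stand out of the pocket.
- amber_mid (a point): Middle of the amber chip: an orange square block 40 x 40 x 14 mm with a yellow window on top, about 50 g, loose and flat on the deck, on which it slides easily (friction about 0.25, also on the rail), 85 to 101 mm off its place at the rail (x of the seat frame) and 135 to 235 mm short of the pocket (y). Its axes are those of its sides, z up; it starts turned up to 0.35 rad from the rail. The two chips swap places at random.
- blue_mid (a point): Middle of the blue chip, same size and shape as the amber one, blue with a white window, lying loose beside it on the deck. Leave it.
- vial_mid (a point): Middle (half-way up) of a standing white vial with a red cap, 23 mm in diameter, 44 mm high, on the deck about 130 mm off the rail, near the end-stop end. Leave it.
- beaker: Glass beaker standing on the table to the robot's left, 68 mm in diameter, 85 mm high; origin at the centre of its underside. Leave it.
- bottle: Amber bottle with a blue cap standing on the table to the robot's right, 60 mm in diameter, 130 mm high; origin at the centre of its underside. Leave it.

How it is judged:
By the outcome, as a careful person would: the job done as asked, in the order asked, and still so for the second after the job is handed in, with the robot touching nothing.
It also fails if it takes over 51 s, if anything falls off the work surface, if the arm or the gripper's body presses on something with over 40 N, if the wrist force passes 120 N, or if a joint passes its speed limit or range.

## Working session

There is one attempt and no reset: what is moved stays moved. The work goes in short steps, Python scripts to look and compute and a tool call to move; the robot and the scene stay as the last step left them, time stands still between calls to the robot, and variables do not carry over. Pictures are saved under pics/ and viewed, about 8 in all and at most 12, crops included, and the job is handed in when it is done.

Besides the shell and the picture viewer there is one more tool, called after "Call:" by a JSON object that holds its "op" and its "data". drive_tool: Moves the arm, as the interface text tells. Its arguments: {"type":"object","properties":{"motion":{"type":"array"},"squeeze":{"type":"number"}},"required":["motion"]}

```bash
ls; mkdir -p pics; python3 - <<'E'
from station import r, viewer, spotter
import cv2,numpy as np
print(r.observe())
for n in ["scene","side","wrist"]:
    c=viewer.calibration(n); print(n,c['fx'],c['cx'],c['cy'],c['distortion'],np.round(c['view'],3).tolist())
    im=viewer.capture(n); np.save(f'pics/{n}0.npy',im); cv2.imwrite(f'pics/{n}0.png',im[:,:,::-1])
    for l in ["amber_mid","blue_mid","vial_mid","deck","beaker","bottle"]:
        for d in spotter.silhouettes(n,l)[:1]: print(n,l,round(d['p'],2),d['box'])
a=[cv2.imread(f'pics/{n}0.png') for n in ["scene","wrist"]]
cv2.imwrite('pics/a.png',cv2.resize(np.vstack(a),(480,600)))
E
```

```text
pics
{'t': 0.0, 'qpos': array([ 3.33685740e-01,  4.08301060e-02,  8.37851339e-02, -4.99893140e-04,
       -1.61548688e+00, -3.33703289e-01]), 'joint_velocities': array([ 0.00080369, -0.00043934, -0.00132403,  0.00078774,  0.00085624,
       -0.00016177]), 'joint_torque': array([-7.27207535e-04, -3.68200672e+01,  3.47413230e+01,  6.93227157e+00,
       -5.48646509e-03, -9.47124363e-06]), 'tool_pos': array([5.99665886e+02, 8.50874623e-02, 2.30247257e+02]), 'eef_rot': array([ 6.71735403e-04,  7.07108031e-01, -7.07104955e-01, -6.03440615e-04]), 'contact_force': array([ 0.17499998,  0.78681983, -0.37722726]), 'torque': array([0.00328347, 0.03055444, 0.00221275]), 'gripper_width': 0.9989101197349098}
scene 379.5506850622104 313.4835473484883 197.4026121261572 [-0.07965974  0.          0.          0.          0.        ] [[0.267, 0.963, -0.021, -123.399], [0.52, -0.162, -0.839, -252.143], [-0.811, 0.214, -0.544, 1661.335], [0.0, 0.0, 0.0, 1.0]]
scene blue_mid 0.52 [287.2, 196.5, 301.8, 208.4]
scene vial_mid 0.46 [357.7, 172.8, 366.1, 186.2]
scene deck 0.79 [276.8, 181.1, 403.7, 245.0]
scene
[... 338 characters left out ...]
ber_mid 0.56 [300.3, 206.0, 318.1, 219.6]
side blue_mid 0.71 [304.2, 224.3, 325.2, 239.3]
side vial_mid 0.63 [292.0, 169.4, 299.6, 186.0]
side deck 0.71 [280.0, 168.9, 383.2, 251.4]
side beaker 0.78 [280.3, 122.3, 300.0, 154.7]
side bottle 0.74 [255.0, 312.8, 286.4, 377.8]
wrist 310.214258305736 322.93887832530345 202.5378692456016 [-0.05035069  0.          0.          0.          0.        ] [[-1.0, -0.0, -0.0, 599.939], [-0.001, 0.959, 0.285, -36.6], [0.0, 0.285, -0.959, 379.587], [0.0, 0.0, 0.0, 1.0]]
wrist amber_mid 0.55 [367.9, 165.3, 407.1, 204.9]
wrist blue_mid 0.79 [363.7, 81.1, 405.0, 125.2]
wrist vial_mid 0.78 [405.1, 288.4, 424.3, 325.7]
wrist deck 0.59 [225.8, 52.4, 469.0, 334.3]
```

View pics/scene0.png

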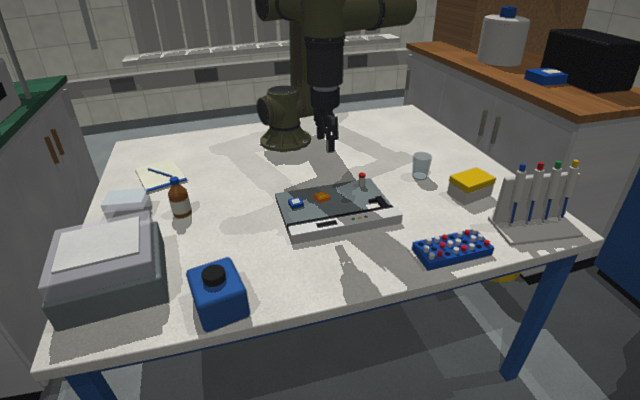

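View pics/wrist0.png

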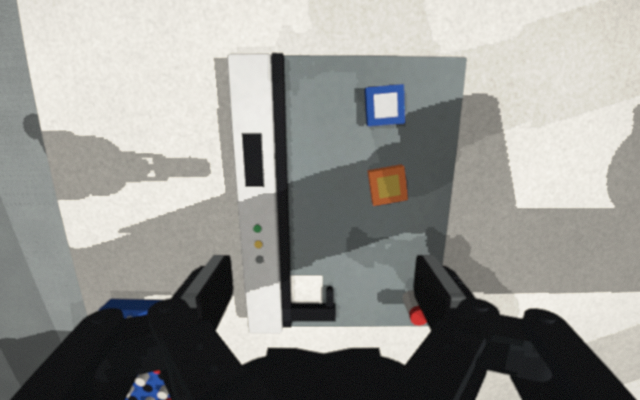

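The wrist view shows the rail running down the left of the deck at column ~285. The end stop and pocket are at the bottom (~300,300), amber is at (388,185), blue at (385,105) and the vial at (418,315). I'll take a closer crop to fit the deck pose.

```bash
python3 - <<'E'
import cv2
im=cv2.imread('pics/wrist0.png')[45:340,215:480]
cv2.imwrite('pics/w2.png',cv2.resize(im,None,fx=2,fy=2,interpolation=cv2.INTER_CUBIC))
E
```

```text
(no output)
```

View pics/w2.png

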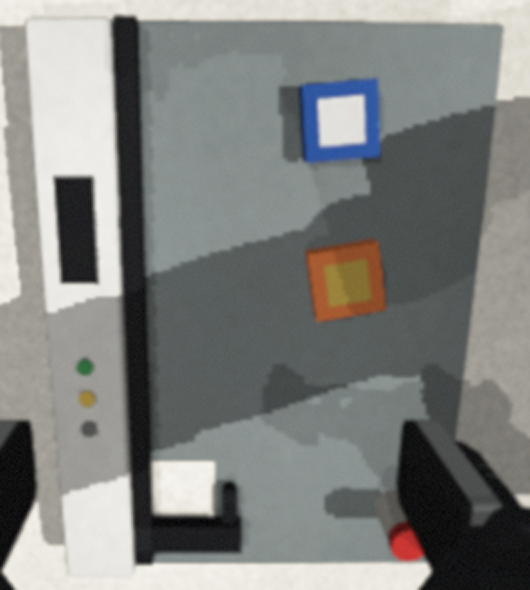

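```bash
cat > h.py <<'E'
import numpy as np, cv2
def K(c): return np.array([[c['fx'],0,c['cx']],[0,c['fy'],c['cy']],[0,0,1.]])
def proj(c,P):
    P=np.atleast_2d(P).astype(float); V=np.array(c['view'])
    return cv2.projectPoints(P,cv2.Rodrigues(V[:3,:3])[0],V[:3,3],K(c),np.array(c['distortion'],float))[0][:,0]
def back(c,uv,z):
    u=cv2.undistortPoints(np.array(uv,float).reshape(-1,1,2),K(c),np.array(c['distortion'],float))[:,0]
    V=np.array(c['view']);R=V[:3,:3];o=-R.T@V[:3,3]
    d=np.c_[u,np.ones(len(u))]@R
    return o+d*((z-o[2])/d[:,2])[:,None]
def w2d(D,P):
    c,s=np.cos(D[2]),np.sin(D[2]); q=np.atleast_2d(P)[:,:2]-D[:2]
    return q@np.array([[c,-s],[s,c]])
def d2w(D,P):
    P=np.atleast_2d(np.array(P,float)).copy(); c,s=np.cos(D[2]),np.sin(D[2])
    P[:,:2]=P[:,:2]@np.array([[c,s],[-s,c]])+D[:2]; return P
E
python3 - <<'E'
from station import r, viewer
from h import *
from scipy.optimize import least_squares
c=viewer.calibration('wrist')
cr=lambda p: np.array(p)/2+[215,45]
P=[(85,-170,34),(502-502-110,-170,20),(143,-170,34),(27,150,34),(85,130,34),(45,90,20)]
U=cr([(137,18),(502,26),(27,18),(240,550),(153,516),(215,460)])
f=lambda D:(proj(c,d2w(D,P))-U).ravel()
s=least_squares(f,[620,0,0],loss='soft_l1');D=s.x
print(D,np.round(f(D).reshape(-1,2),1).tolist()); np.save('D.npy',D)
A=back(c,cr([(306,250),(379,240),(385,311),(318,321)]),34)
B=back(c,cr([(301,84),(378,78),(381,157),(305,162)]),34)
v=back(c,cr([(405,545)]),64)
for n,q in (('amber',A),('blue',B),('vial',v)):
    d=w2d(D,q); print(n,np.round(d,1).tolist(),d.mean(0),q.mean(0))
    if len(d)>1: e=d[0]-d[1]; print('yaw',np.arctan2(e[1],e[0]))
E
```

```text
[ 5.55448567e+02  4.07315537e+01 -3.28311751e-03] [[0.0, -0.9], [2.1, -0.2], [-1.8, -0.5], [0.9, 1.8], [-0.5, 5.6], [-0.2, 0.6]]
amber [[-5.5, -50.1], [-45.9, -56.0], [-52.5, -15.0], [-14.2, -8.9]] [-29.50908965 -32.51312776] [525.83289227   8.31548285  34.        ]
yaw 0.1441623945746295
blue [[0.8, -137.5], [-39.2, -141.0], [-43.6, -100.9], [-2.9, -97.9]] [ -21.23966943 -119.31769988] [533.81727882 -78.51577087  34.        ]
yaw 0.08504322342158818
vial [[-68.5, 121.1]] [-68.45423096 121.07346592] [487.39220278 162.02911003  64.        ]
```

```bash
python3 - <<'E'
from station import r, viewer
from h import *
from scipy.optimize import least_squares
c=viewer.calibration('wrist')
cr=lambda p: np.array(p)/2+[215,45]
P=[(85,-170,20),(-110,-170,20),(143,-170,34),(27,150,34),(85,130,20),(45,90,20),(97.5,-170,34),(97.5,150,34)]
U=cr([(138,20),(502,26),(27,18),(240,550),(153,515),(215,460),(114,18),(135,563)])
f=lambda D:(proj(c,d2w(D,P))-U).ravel()
s=least_squares(f,[620,0,0],loss='soft_l1');D=s.x
print(D,np.round(f(D).reshape(-1,2),1).tolist()); np.save('D.npy',D)
A=back(c,cr([(306,250),(379,240),(385,311),(318,321)]),34)
print('amber',w2d(D,A).mean(0))
print('start',d2w(D,[-92,-32,0]), 'rear', d2w(D,[62,-90,0]),'seat',d2w(D,[65,110,27]))
E
```

```text
[ 5.55612353e+02  4.09777756e+01 -2.73879502e-03] [[0.9, 0.7], [1.8, -0.1], [-2.0, -0.2], [0.8, 2.0], [0.5, -0.1], [-0.3, 0.8], [-1.0, -0.5], [-0.7, -4.8]]
amber [-29.68989363 -32.74373004]
start [[463.52505651   9.22986449   0.        ]] rear [[617.36562902 -49.19169189   0.        ]] seat [[620.91337609 150.79934164  27.        ]]
```

Call:
{"op": "drive_tool", "data": {"motion": [[[0,0,-20,-0.002,0.04,0.03,0],[0,0,-40,-0.004,0.08,0.07,0],[0,0,-60,-0.006,0.11,0.11,0],[0,0,-70,-0.008,0.129,0.14,0],[0,0,-80,-0.008,0.129,0.165,0],[0,0,-90,-0.008,0.129,0.165,0],[0,0,-90,-0.008,0.129,0.165,0],[0,0,-90,-0.008,0.129,0.165,0],[0,0,-90,-0.008,0.129,0.165,0],[0,0,-90,-0.008,0.129,0.165,0],[0,0,-90,-0.008,0.129,0.165,0],[0,0,-90,-0.008,0.129,0.165,0],[0,0,-90,-0.008,0.129,0.165,0],[0,0,-90,-0.008,0.129,0.165,0],[0,0,-90,-0.008,0.129,0.165,0],[0,0,-90,-0.008,0.129,0.165,0]]]}}

```text
t: 2.38
tool_pos: [471.0, 8.0, 66.3]
eef_rot: [-0.0, 1.0, -0.001, 0.0]
contact_force: [0.0, 0.2, -0.1]
gripper_width: -0.001
```

```bash
cat > look.py <<'E'
import sys
from station import r, viewer
from h import *
s=r.observe(); c=viewer.calibration('wrist'); im=viewer.capture('wrist'); D=np.load('D.npy')
np.save('c.npy',c,allow_pickle=True)
from scipy.spatial.transform import Rotation as Ro
q=s['eef_rot']; R=Ro.from_quat([*q[1:],q[0]]).as_matrix()
print(round(s['t'],2),np.round(s['tool_pos'],1),'deck',np.round(w2d(D,s['tool_pos']),1),'F',np.round(s['contact_force'],1),s['gripper_width'].round(3),'xaxis',R[:,0].round(3),'zaxis',R[:,2].round(3))
cv2.imwrite(f'pics/{sys.argv[1]}.png',im[:,:,::-1])
E
python3 look.py w3
```

```text
Traceback (most recent call last):
  File "look.py", line 8, in <module>
    print(round(s['t'],2),np.round(s['tool_pos'],1),'deck',np.round(w2d(D,s['tool_pos']),1),'F',np.round(s['contact_force'],1),s['gripper_width'].round(3),'xaxis',R[:,0].round(3),'zaxis',R[:,2].round(3))
                                                                                                                               ^^^^^^^^^^^^^^^^^^^^^^^^
AttributeError: 'float' object has no attribute 'round'
```

```bash
sed -i "s/s\['gripper_width'\].round(3)/round(s['gripper_width'],3)/" look.py; python3 look.py w3
```

```text
2.43 [471.    8.   66.3] deck [[-84.6 -33.2]] F [-0.  -0.2  0.2] 0.001 xaxis [ 1.    -0.002 -0.   ] zaxis [-0.  0. -1.]
```

View pics/w3.png

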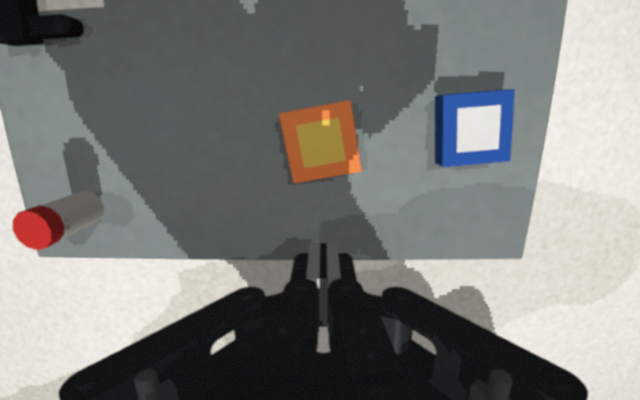

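Closed fingers sit centred on amber (319,141), with blue well to the right at (475,127) and the vial at (40,228). Next: descend with the jaws slightly open for a two-point push, then push in +x.

Call:
{"op": "drive_tool", "data": {"motion": [[[0,0,0,0,0,0.02,25],[0,0,0,0,0,0.035,25],[0,0,0,0,0,0.042,25],[0,0,0,0,0,0.044,25],[0,0,0,0,0,0.044,25],[0,0,0,0,0,0.044,25],[0,0,0,0.005,0,0.044,25],[0,0,0,0.01,0,0.044,25],[0,0,0,0.015,0,0.044,25],[0,0,0,0.02,0,0.044,25],[0,0,0,0.025,0,0.044,25],[0,0,0,0.03,0,0.044,25],[0,0,0,0.035,0,0.044,25],[0,0,0,0.04,0,0.044,25],[0,0,0,0.045,0,0.044,25],[0,0,0,0.05,0,0.044,25],[0,0,0,0.053,0,0.044,25],[0,0,0,0.055,0,0.044,25],[0,0,0,0.055,0,0.044,25],[0,0,0,0.055,0,0.044,25]]]}}

```text
t: 4.15
tool_pos: [525.9, 7.9, 22.2]
eef_rot: [0.0, 1.0, -0.001, -0.0]
contact_force: [0.3, -0.2, -0.5]
gripper_width: 0.247
```

```bash
python3 look.py w4
```

```text
4.15 [525.9   7.9  22.2] deck [[-29.6 -33.1]] F [ 0.3 -0.2 -0.5] 0.247 xaxis [ 1.    -0.002 -0.   ] zaxis [-0. -0. -1.]
```

View pics/w4.png

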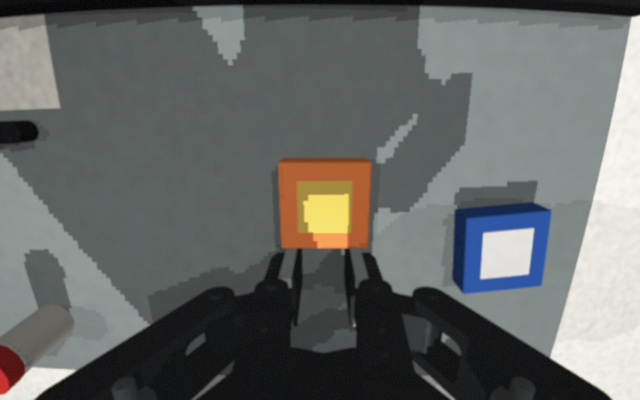

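Amber now sits square against both fingertips (edges at rows 158–248, cols 279–372). The blue chip and vial haven't been touched.

```bash
python3 - <<'E'
from station import viewer
from h import *
c=viewer.calibration('wrist');D=np.load('D.npy')
print(np.round(w2d(D,back(c,[(279,158),(371,158),(372,248),(279,248)],34)),1))
print('rail foot',np.round(w2d(D,back(c,[(100,13),(320,10),(560,13)],20)),1),'top',np.round(w2d(D,back(c,[(320,10)],34)),1))
E
```

```text
[[ 23.3 -14.8]
 [ 23.4 -53.9]
 [-18.3 -56.3]
 [-18.4 -13.2]]
rail foot [[  84.8   63.1]
 [  83.9  -32.1]
 [  85.4 -136.2]] top [[ 79.9 -32.2]]
```

Call:
{"op": "drive_tool", "data": {"motion": [[[0,0,0,0.004,0,0,25],[0,0,0,0.008,0,0,25],[0,0,0,0.012,0,0,25],[0,0,0,0.016,0,0,25],[0,0,0,0.02,0,0,25],[0,0,0,0.024,0,0,25],[0,0,0,0.028,0,0,25],[0,0,0,0.032,0,0,25],[0,0,0,0.036,0,0,25],[0,0,0,0.04,0,0,25],[0,0,0,0.044,0,0,25],[0,0,0,0.048,0,0,25],[0,0,0,0.051,0,0,25],[0,0,0,0.054,0,0,25],[0,0,0,0.056,0,0,25],[0,0,0,0.058,0,0,25],[0,0,0,0.059,0,0,25],[0,0,0,0.06,0,0,25],[0,0,0,0.061,0,0,25],[0,0,0,0.061,0,0,25]]]}}

```text
t: 5.87
tool_pos: [587.0, 7.9, 22.3]
eef_rot: [-0.0, 1.0, -0.001, -0.0]
contact_force: [0.4, 0.3, -0.1]
gripper_width: 0.252
```

Call:
{"op": "drive_tool", "data": {"motion": [[[0,0,0,0.0005,0,0,25],[0,0,0,0.001,0,0,25],[0,0,0,0.001,0,0,25]]]}}

```text
t: 6.12
tool_pos: [588.0, 7.9, 22.4]
eef_rot: [-0.0, 1.0, -0.001, 0.0]
contact_force: [-0.9, -0.0, -0.4]
gripper_width: 0.25
```

Call:
{"op": "drive_tool", "data": {"motion": [[[0,0,0,0.0005,0,0,25],[0,0,0,0.001,0,0,25],[0,0,0,0.001,0,0,25]]]}}

```text
t: 6.37
tool_pos: [589.1, 7.9, 22.4]
eef_rot: [-0.0, 1.0, -0.001, 0.0]
contact_force: [0.5, -0.4, -0.8]
gripper_width: 0.248
```

Call:
{"op": "drive_tool", "data": {"motion": [[[0,0,0,0.0005,0,0,25],[0,0,0,0.001,0,0,25],[0,0,0,0.001,0,0,25]]]}}

```text
t: 6.62
tool_pos: [590.2, 7.8, 22.4]
eef_rot: [0.0, 1.0, -0.001, 0.0]
contact_force: [0.7, -0.3, 1.3]
gripper_width: 0.25
```

Call:
{"op": "drive_tool", "data": {"motion": [[[0,0,0,0.0005,0,0,25],[0,0,0,0.001,0,0,25],[0,0,0,0.001,0,0,25]]]}}

```text
t: 6.87
tool_pos: [590.4, 7.8, 22.1]
eef_rot: [0.0, 1.0, -0.001, -0.001]
contact_force: [-5.8, -0.0, 1.6]
gripper_width: 0.245
```

```bash
python3 look.py w5;python3 - <<'E'
import cv2
cv2.imwrite('pics/w5c.png',cv2.resize(cv2.imread('pics/w5.png')[90:290,200:460],None,fx=3,fy=3)[:600,:780])
E
```

```text
6.87 [590.4   7.8  22.1] deck [[ 34.9 -33.1]] F [-5.8 -0.   1.6] 0.245 xaxis [ 1.    -0.002 -0.002] zaxis [-0.002 -0.    -1.   ]
```

View pics/w5c.png

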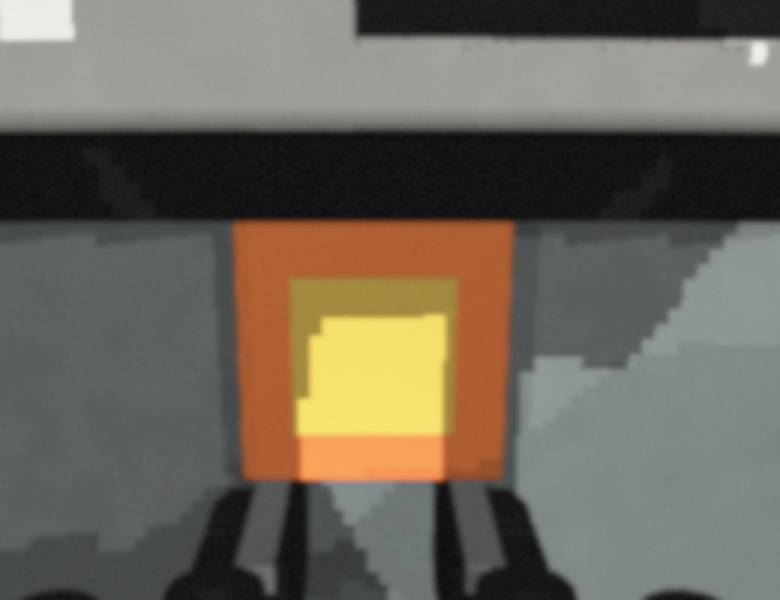

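Amber is flush along the rail: no gap at its top edge, and the −5.8 N reading confirms contact. Back off and lift clear.

Call:
{"op": "drive_tool", "data": {"motion": [[[0,0,0,-0.005,0,0,25],[0,0,0,-0.015,0,0,25],[0,0,0,-0.025,0,0,25],[0,0,0,-0.03,0,0,25],[0,0,0,-0.03,0,-0.02,25],[0,0,0,-0.03,0,-0.05,12],[0,0,0,-0.03,0,-0.05,12],[0,0,0,-0.03,0,-0.05,12]]]}}

```text
t: 7.58
tool_pos: [562.2, 8.2, 74.8]
eef_rot: [-0.0, 1.0, -0.001, 0.002]
contact_force: [-0.8, -0.4, -0.6]
gripper_width: 0.119
```

```bash
python3 -c "
from station import r
s=r.observe();print(s['qpos'].round(3),s['tool_pos'],s['eef_rot'])"
```

```text
[ 3.720e-01 -2.500e-02 -2.670e-01  1.000e-03 -1.325e+00  1.198e+00] [562.19113718   8.1862033   74.82834386] [-4.95049683e-04  9.99997805e-01 -6.03744838e-04  1.94425386e-03]
```

Call:
{"op": "drive_tool", "data": {"motion": [[[0,0,-7,0,0.015,0,12],[0,0,-14,0.01,0.03,0,12],[0,0,-21,0.02,0.045,0,12],[0,0,-28,0.035,0.053,0,12],[0,0,-35,0.045,0.053,0,12],[0,0,-42,0.055,0.053,0,12],[0,0,-49,0.055,0.053,0,12],[0,0,-56,0.055,0.053,0,12],[0,0,-63,0.055,0.053,0,12],[0,0,-70,0.055,0.053,0,12],[0,0,-77,0.055,0.053,0,12],[0,0,-84,0.055,0.053,0,12],[0,0,-90,0.055,0.053,0,12],[0,0,-90,0.055,0.053,0,12],[0,0,-90,0.055,0.053,0,12],[0,0,-90,0.055,0.053,0,12],[0,0,-90,0.055,0.053,0,12]]]}}

```text
t: 9.0
tool_pos: [617.1, -44.9, 74.7]
eef_rot: [0.001, 0.708, 0.706, 0.002]
contact_force: [-1.3, -0.8, -0.3]
gripper_width: 0.119
```

```bash
python3 look.py w6;python3 -c "
from station import r
s=r.observe();print(s['qpos'].round(3))"
```

```text
9.0 [617.1 -44.9  74.7] deck [[ 61.7 -85.7]] F [-1.3 -0.8 -0.3] 0.119 xaxis [0.003 1.    0.001] zaxis [ 0.004  0.001 -1.   ]
[ 0.251  0.124 -0.113 -0.    -1.33   2.888]
```

View pics/w6.png

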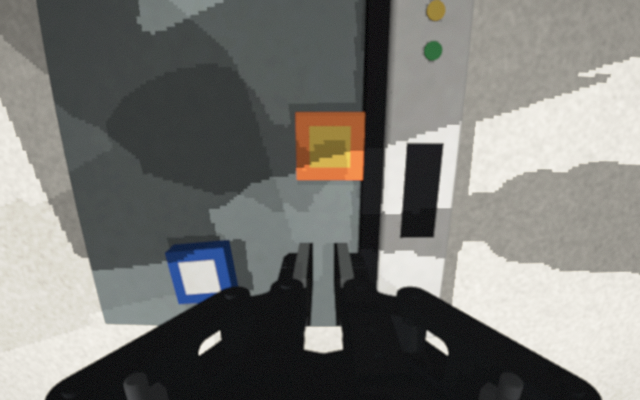

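Amber is against the rail, square, at (330,147). The fingers are lined up behind it and clear of the rail (col 365). Next: descend and start the slide with a slight drift toward the rail.

Call:
{"op": "drive_tool", "data": {"motion": [[[0,0,0,0,0,0.02,6],[0,0,0,0,0,0.04,6],[0,0,0,0,0,0.05,6],[0,0,0,0,0,0.052,6],[0,0,0,0.004,0,0.052,6],[0,0,0,0.008,0,0.052,6],[0,0,0,0.012,0,0.052,6],[0,0,0,0.015,0,0.052,6],[0,0,0,0.018,0,0.052,6],[0,0,0,0.02,0,0.052,6],[0,0,0,0.022,0,0.052,6],[0,0,0,0.024,0,0.052,6],[0,0,0,0.027,0.0002,0.052,6],[0,0,0,0.03,0.0004,0.052,6],[0,0,0,0.034,0.0006,0.052,6],[0,0,0,0.038,0.0008,0.052,6],[0,0,0,0.041,0.001,0.052,6],[0,0,0,0.043,0.001,0.052,6],[0,0,0,0.043,0.001,0.052,6]]]}}

```text
t: 10.63
tool_pos: [618.5, -1.3, 22.9]
eef_rot: [0.001, 0.708, 0.706, 0.002]
contact_force: [-0.5, -0.9, 0.5]
gripper_width: 0.064
```

```bash
python3 look.py w7
```

```text
10.63 [618.5  -1.3  22.9] deck [[ 63.  -42.1]] F [-0.5 -0.9  0.5] 0.064 xaxis [0.002 1.    0.001] zaxis [ 0.004  0.001 -1.   ]
```

View pics/w7.png

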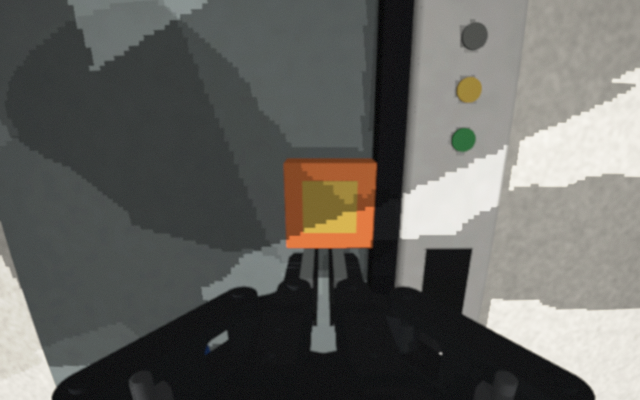

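Amber is still flush to the rail (right edge col 375) and square on the fingertips. Continue the slide.

Call:
{"op": "drive_tool", "data": {"motion": [[[0,0,0,0.003,0,0,6],[0,0,0,0.007,0.0001,0,6],[0,0,0,0.011,0.0002,0,6],[0,0,0,0.015,0.0003,0,6],[0,0,0,0.02,0.0004,0,6],[0,0,0,0.025,0.0005,0,6],[0,0,0,0.03,0.0006,0,6],[0,0,0,0.035,0.0007,0,6],[0,0,0,0.04,0.0008,0,6],[0,0,0,0.045,0.0009,0,6],[0,0,0,0.05,0.001,0,6],[0,0,0,0.055,0.0011,0,6],[0,0,0,0.06,0.0012,0,6],[0,0,0,0.065,0.0013,0,6],[0,0,0,0.07,0.0014,0,6],[0,0,0,0.074,0.0015,0,6],[0,0,0,0.078,0.0016,0,6],[0,0,0,0.081,0.0017,0,6],[0,0,0,0.083,0.0018,0,6],[0,0,0,0.083,0.0018,0,6]]]}}

```text
t: 12.35
tool_pos: [620.5, 81.8, 22.9]
eef_rot: [0.001, 0.708, 0.706, 0.002]
contact_force: [-0.1, 0.7, -0.2]
gripper_width: 0.059
```

```bash
python3 look.py w8
```

```text
12.35 [620.5  81.8  22.9] deck [[64.8 41. ]] F [-0.1  0.7 -0.2] 0.059 xaxis [0.002 1.    0.001] zaxis [ 0.004  0.001 -1.   ]
```

View pics/w8.png

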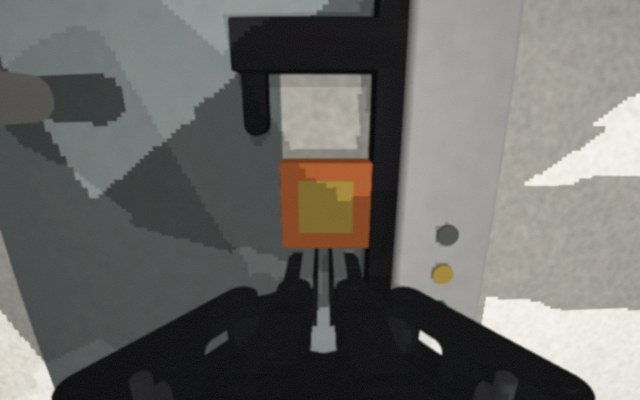

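Amber is lined up with the pocket: cheek at col 257, white seat square directly ahead, and still no gap at the rail. Go in, then creep to contact.

Call:
{"op": "drive_tool", "data": {"motion": [[[0,0,0,0.003,0,0,6],[0,0,0,0.007,0.0001,0,6],[0,0,0,0.011,0.0001,0,6],[0,0,0,0.015,0.0002,0,6],[0,0,0,0.019,0.0002,0,6],[0,0,0,0.023,0.0003,0,6],[0,0,0,0.027,0.0003,0,6],[0,0,0,0.03,0.0004,0,6],[0,0,0,0.033,0.0004,0,6],[0,0,0,0.034,0.0005,0,6],[0,0,0,0.035,0.0005,0,6],[0,0,0,0.035,0.0005,0,6]]]}}

```text
t: 13.4
tool_pos: [621.1, 116.8, 23.0]
eef_rot: [0.001, 0.708, 0.706, 0.002]
contact_force: [0.8, -0.6, -0.0]
gripper_width: 0.056
```

Call:
{"op": "drive_tool", "data": {"motion": [[[0,0,0,0.0005,0,0,6],[0,0,0,0.001,0,0,6],[0,0,0,0.0015,0,0,6],[0,0,0,0.0015,0,0,6]]]}}

```text
t: 13.73
tool_pos: [621.1, 118.2, 23.0]
eef_rot: [0.001, 0.708, 0.706, 0.002]
contact_force: [0.5, -0.4, 0.2]
gripper_width: 0.061
```

Call:
{"op": "drive_tool", "data": {"motion": [[[0,0,0,0.0005,0,0,6],[0,0,0,0.001,0,0,6],[0,0,0,0.001,0,0,6]]]}}

```text
t: 13.98
tool_pos: [621.1, 118.9, 23.0]
eef_rot: [0.001, 0.708, 0.706, 0.002]
contact_force: [0.5, -1.2, -0.8]
gripper_width: 0.057
```

Call:
{"op": "drive_tool", "data": {"motion": [[[0,0,0,0.0005,0,0,6],[0,0,0,0.001,0,0,6],[0,0,0,0.001,0,0,6]]]}}

```text
t: 14.23
tool_pos: [621.0, 119.0, 23.0]
eef_rot: [0.002, 0.708, 0.706, 0.001]
contact_force: [0.9, -4.8, -0.1]
gripper_width: 0.06
```

Contact with the stop: TCP stalled at y = 119 with −4.8 N. One small press, then back off, lift and look.

Call:
{"op": "drive_tool", "data": {"motion": [[[0,0,0,0.0005,0,0,6],[0,0,0,0.001,0,0,6],[0,0,0,0.001,0,0,6],[0,0,0,-0.001,0,0,6],[0,0,0,-0.006,0,0,6],[0,0,0,-0.016,0,0,6],[0,0,0,-0.028,0,0,6],[0,0,0,-0.03,0,-0.01,6],[0,0,0,-0.03,0,-0.03,6],[0,0,0,-0.03,0,-0.055,6],[0,0,0,-0.03,0,-0.06,6],[0,0,0,-0.03,0,-0.06,6]]]}}

```text
t: 15.23
tool_pos: [622.4, 89.1, 86.8]
eef_rot: [0.003, 0.708, 0.706, 0.004]
contact_force: [-0.6, -0.1, 0.1]
gripper_width: 0.059
```

```bash
python3 look.py w9; python3 -c "
import cv2
cv2.imwrite('pics/w9c.png',cv2.resize(cv2.imread('pics/w9.png')[20:220,200:460],None,fx=3,fy=3))"
```

```text
15.23 [622.4  89.1  86.8] deck [[66.7 48.3]] F [-0.6 -0.1  0.1] 0.059 xaxis [0.003 1.    0.001] zaxis [ 0.009  0.001 -1.   ]
```

View pics/w9c.png

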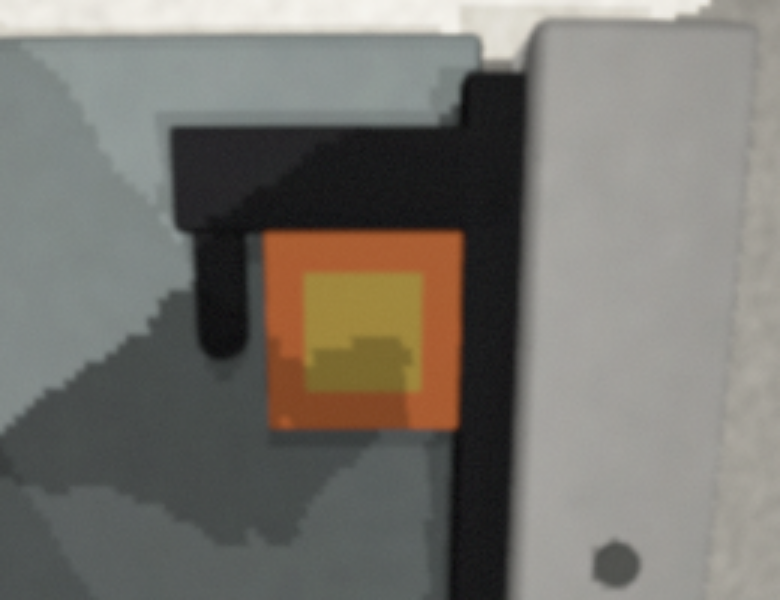

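Amber sits flush against the rail (right edge col ~462) and the stop (top edge row ~231). I'll rise clear, check that the other things haven't moved, and hand in.

Call:
{"op": "drive_tool", "data": {"motion": [[[0,0,0,-0.01,0,-0.03,6],[0,0,0,-0.03,0,-0.06,6],[0,0,0,-0.05,0,-0.09,6],[0,0,0,-0.05,0,-0.12,6],[0,0,0,-0.05,0,-0.12,6],[0,0,0,-0.05,0,-0.12,6],[0,0,0,-0.05,0,-0.12,6]]]}}

```text
t: 15.87
tool_pos: [620.1, 39.2, 203.0]
eef_rot: [0.001, 0.708, 0.706, 0.002]
contact_force: [-0.5, 0.0, -0.7]
gripper_width: 0.058
```

```bash
python3 - <<'E'
from station import r, viewer, spotter
for n in ["scene","side"]:
    viewer.capture(n)
    for l in ["amber_mid","blue_mid","vial_mid","beaker","bottle"]:
        for d in spotter.silhouettes(n,l)[:1]: print(n,l,round(d['p'],2),d['box'])
s=r.observe(); print(s['t'],s['tool_pos'],abs(s['joint_velocities']).max(),s['contact_force'])
print(r.sign_off())
E
```

```text
scene amber_mid 0.51 [274.2, 176.2, 406.1, 243.7]
scene blue_mid 0.5 [291.3, 197.2, 302.3, 208.7]
scene vial_mid 0.43 [357.1, 172.7, 366.5, 185.9]
scene beaker 0.83 [410.5, 152.2, 432.1, 179.6]
scene bottle 0.69 [168.6, 177.7, 194.8, 219.7]
side amber_mid 0.59 [333.3, 176.6, 348.8, 188.6]
side blue_mid 0.7 [305.3, 225.1, 325.6, 237.7]
side vial_mid 0.69 [292.5, 167.7, 299.9, 184.9]
side beaker 0.57 [281.6, 120.3, 296.8, 152.9]
side bottle 0.63 [258.5, 312.3, 288.6, 378.3]
16.4667 [620.5527159   39.04900807 204.54986683] 0.0012117704494651663 [0.24212414 0.24407612 0.35698099]
the job is handed in; nothing more can be done
None
```

The amber chip is in the corner pocket and the job is handed in, at about 16.5 s of the 51 s allowed. I pushed it straight across to the rail with two fingertips, then slid it along the rail into the pocket. It stayed flat and square in every picture I took along the way.

**Seating:** the last close-up shows no visible gap at the rail or the end stop. I felt light contact at each: 5.8 N at the rail and 4.8 N at the stop. The last 1 mm press at the stop came before backing off, so its force was not read.

**Other things:** the boxes found for the blue chip, vial, beaker and bottle match the starting ones to within about 4 pixels, which is detector noise.

**Clearance:** the gripper finished about 200 mm above the table, still and reading no contact force.

**One check disagreed:** in the final scene-camera picture the detector's amber box covered the whole reader instead of the chip. The side camera's box looked right for the pocket, though I did not convert it to a position.

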